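# Set the length stop to the red memory stop

### The job

Set the cut-off station's length stop for the next batch of backing battens: with your fingertips press down the yellow brake button in the middle of its carriage, keep it down while you push the carriage along the fence until it rests against the red stop, then let go so that the brake holds it there. Never shove the carriage along with its brake on, do not reach around it to grip it, press no harder than a firm finger would, and leave the batten, mallet, tile and tool jar alone.

Things in the scene. Friction and masses are not known exactly. Their poses are not given: they have to be found in the camera images.
- station: Fixed cut-off station: plywood bed 18 mm thick, upright aluminium fence 30 mm thick, 500 mm long, top 78 mm above the bench; beyond the fence's +y end (y 0.27 to 0.41) a beech mitre box with a back saw parked across it, up to 110 mm high, handle 0.24 m to -x. Origin on the bench under the fence's middle; y along the fence, x across it, away from the robot, z up.
- length_stop (a joint): Position in m of the length-stop carriage along the fence: it slides along the station's y axis, 0 = the middle of the fence, growing towards the station's +y (the mitre box end); limits +-0.19. With the brake off it slides with about 1 to 2 N; with the brake on it holds against 24 N or more.
- carriage_mid (a point): Centre of the length-stop carriage at the height of the fence's top (78 mm above the bench): a dark steel saddle 84 mm long along the fence, 54 mm wide, its deck 13 mm above this point, with a raised ridge 9 mm thick at each end (66 mm clear between them, tops 30 mm above this point) and an aluminium stop blade hanging down on the robot's side, 35 mm off the centre.
- button_top (a point): The centre of the top face of the yellow brake button, in the middle of the carriage between the two ridges: a flat bar 56 mm along the fence and 30 mm across, its top 22 mm above the fence's top (100 mm above the bench) when up. It is pressed straight down.
- release_button (a joint): How far the brake button is pressed, in m: about 0 up (brake on), 0.005 fully down (hard stop, 4 mm above the deck). It starts to move at about 7 N, needs about 9 N fully down and springs back when let go. The brake is free from 0.001; press it 3 mm or more. The fingertip's friction on the pressed button takes the carriage along; the ridges catch a finger that slips.
- red_stop: Red memory stop, clamped fixed on the fence on one side of the carriage (which side varies; the blue one is on the other): a block 20 mm long along the fence, 46 mm wide, with a black knob up to 25 mm over the fence. Origin on the fence's centre line at the height of its top, mid block; axes as the station's. The carriage meets it when carriage_mid is 52 mm from this origin.
- blue_stop: The blue memory stop, the same shape, for another length; not wanted now. Origin and axes alike.
- batten: Loose pale wood batten 40 x 180 x 18 mm lying flat on the bed in front of the fence, roughly along it. Origin at the centre of its underside. To be left alone.
- mallet: Loose round carver's mallet standing on its head beside the bed's -y end, 86 mm across, 190 mm high. Origin at the centre of its underside. To be left alone.
- rosette_tile: Loose terracotta tile 90 x 90 x 16 mm with a raised flower, lying on the bench behind the fence. Origin at the centre of its underside. To be left alone.
- tool_jar: Loose white jar 72 mm across and 90 mm high with modelling tools standing in it up to 165 mm, behind the fence. Origin at the centre of its underside. To be left alone.

How it is judged:
On the way, in this order (a step that is already met when the one before it is completed fails the run):
1. the brake button is pressed down at least 2.5 mm (value of joint release_button above 0.0025 m), for 0.1 s.
2. with the button down the carriage is brought against the red stop (horizontal distance between carriage_mid and red_stop below 0.0545 m and value of joint release_button above 0.001 m), for 0.05 s.
At the end, for the whole second after the job is handed in: The carriage rests against the red stop (gap under 2.5 mm), the brake button is let go and up again (brake on), and the carriage is still (horizontal distance between carriage_mid and red_stop below 0.0545 m and value of joint release_button below 0.0008 m and velocity of joint length_stop between -0.005 and 0.005 m/s); the robot touches nothing.
It fails at once if the carriage is shoved along with its brake on (pushed with more than 22 N while the button is up) (value of joint release_button below 0.0006 m and contact force between the fingers and length_stop above 22 N).
It fails at once if the fingers reach down around the carriage to grip it (grasp point lower than 100 mm above the bench within 50 mm of the carriage's centre) (horizontal distance between the grasp point and carriage_mid below 0.05 m and height (world z) of the grasp point below 0.1 m).
It fails at once if the carriage or its button is pressed, shoved or pinched with more than 45 N (contact force between the fingers and length_stop above 45 N).
It fails at once if the batten, mallet, tile or tool jar is moved or lifted more than 15 mm (distance of any of batten, mallet, rosette_tile, tool_jar from where it was at the start of the episode above 0.015 m).
It fails at once if the mallet or the tool jar is tipped (angle between any of mallet, tool_jar's own z axis and vertical above 0.3 rad).
It also fails if it takes over 45 s, if anything falls off the work surface, if the arm or the gripper's body presses on something with over 40 N, if the wrist force passes 120 N, or if a joint passes its speed limit or range.

### The arm

A 6-joint arm with a two-finger parallel gripper is mounted at the origin on the work surface. World frame = base frame: x ahead of the robot, y to its left, z up, the work surface at z = 0. Lengths are in m, angles in rad, forces in N, time in s.
With the tool pointing down it reaches from about 0.35 to 0.85 m from the base axis. Payload 8.1 kg.
Tool frame: the origin (TCP) lies at the very end of the fingers, on their centre line; the grasp point (between the pads) lies bot.grip_depth behind it (bot.grip_depth is the distance from the TCP to the grasp point, in m); z points along the fingers, y is the line along which they close (so a half turn about z gives the same grasp; the last joint's range is limited). The gripper opens to 85 mm and grips with 20 to 120 N. Pads are 22 mm wide; open, the fingers measure 114 mm over their backs; the gripper's body (76 mm by 85 mm) begins 54 mm behind the grasp point. The pads swing forward as they close: fully open they stand 13 mm farther back than shut.
Start: joints at [1.029, 0.13, 1.488, -0, 1.523, -0.085], TCP at [0.265, 0.538, 0.231] pointing down, gripper open.
Joint ranges: [-2.96, 2.96], [-0.89, 2.26], [0.02, 2.5], [-1.34, 4.48], [0, 2.73], [-2.66, 2.66]. Speed limits (rad/s): [2.39, 2.39, 2.79, 3.14, 3.14, 3.14].

### API

Orientations are given as a unit quaternion [x, y, z, w].
In Python, from bench import bot gives the robot as it stands. The module is installed in compiled form; this text tells all that it offers. Calls block until the motion is done:
- bot.reach(position, orientation): joint-space move of the TCP to a pose.
- bot.movel(position, max_speed=0.15, frame=None, stop_force=None): straight line of the TCP; frame=None keeps the orientation; max_speed is the mean speed in m/s. With stop_force (N) it stops when the force on the tool has changed by that much, and returns True; else False.
- bot.set_joints(angles): joint-space move.
- bot.set_gripper(opening): finger opening in m; the grip force is fixed at half the most; returns when the fingers have stopped.
- bot.hold(seconds).
- bot.inverse_kinematics(position, orientation): joint angles nearest the present ones, or None.
- bot.capture(name): name is "side" or "top" or "wrist"; returns a dict with "color" (384x512x3 uint8, red, green, blue), "K" (3x3 intrinsics, pixels), "view" (4x4, takes a point from world to camera coordinates). Camera axes: x right, y down, z forward; pixel columns grow to the right and rows downward; lengths in m; the calibration is good to about 2 mm. A picture is of the moment at which its call begins. There is no depth.
A pose or a line that the arm cannot do raises bot.IKError and nothing moves.
- bot.close_job(): hands the job in; it is judged then, once.
Readings, each from a call of its own:
- bot.get_time_s(): time.
- bot.get_joint_positions(): joint angles.
- bot.get_dq(): joint speeds.
- bot.get_joint_efforts(): joint torques, N m.
- bot.get_position(): TCP position.
- bot.get_ee_rot(): TCP orientation.
- bot.get_contact_force(): force on the tool from outside, world axes, zero at the start.
- bot.get_ft_torque(): the same for the moment, N m.
- bot.get_opening(): finger opening in m.
- bot.get_finger_force(): force on a finger pad.
Only numpy, scipy, OpenCV 4.12 (cv2) and the standard library are available. Lean on these libraries where they do the work, as an engineer would, in place of code of your own. Each camera call takes 0.05 s, during which the arm holds its last target. There are 200 camera calls.

## Working session

There is one attempt and no reset: what is moved stays moved. The work goes in short steps, each a Python script; the robot and the scene stay as the last script left them, time stands still between calls to the robot, and variables do not carry over. Pictures are saved under pics/ and viewed, at most 10 in all, crops included, and the job is handed in when it is done.

```bash
mkdir -p pics; python3 - <<'E'
from bench import bot
import cv2,numpy as np,pickle
d={}
for n in("top","side"):
    c=bot.capture(n);d[n]=c;cv2.imwrite(f"pics/{n}0.png",cv2.cvtColor(c["color"],cv2.COLOR_RGB2BGR))
    print(n,np.linalg.inv(c["view"])[:3,3].round(3))
pickle.dump(d,open("d.pkl","wb"))
print(bot.grip_depth,bot.get_time_s(),bot.get_ee_rot(),bot.get_position())
E
```

```text
top [ 0.387 -0.07   1.185]
side [ 0.334 -0.504  0.656]
0.0187 0.1 [ 2.26420841e-01  9.74029217e-01 -7.90486988e-04 -2.47745946e-04] [0.26437067 0.53805693 0.23034891]
```

View pics/top0.png

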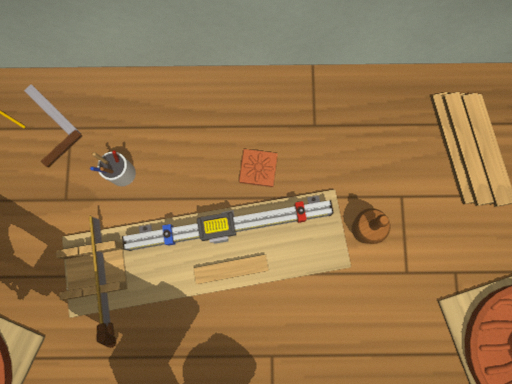

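View pics/side0.png

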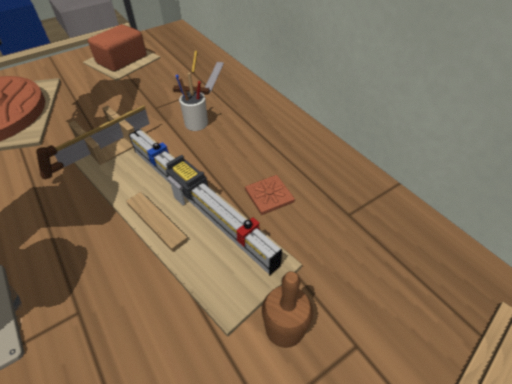

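The top view shows the yellow button at about (215,226), the red stop at (300,212) on the -y side, and the blue stop at (168,234). The fence is tilted slightly. The side view shows the button at (185,171) and red at (247,230).

```bash
cat > h.py <<'E'
import cv2,numpy as np
def mask(c,col):
    h=cv2.cvtColor(c["color"],cv2.COLOR_RGB2HSV)
    if col=="y": return cv2.inRange(h,(24,150,120),(34,255,255))
    if col=="b": return cv2.inRange(h,(105,150,90),(125,255,255))
    return cv2.inRange(h,(0,200,110),(4,255,255))|cv2.inRange(h,(174,200,90),(180,255,255))
def blob(c,col,near,r=25):
    m=mask(c,col); w=np.zeros_like(m); cv2.circle(w,near,r,255,-1)
    p=cv2.findNonZero(m&w)
    return cv2.minAreaRect(p),len(p)
def ray(c,uv):
    V=np.linalg.inv(c["view"]); d=V[:3,:3]@np.linalg.solve(c["K"],[uv[0],uv[1],1.]); return V[:3,3],d
def plane(c,uv,z):
    o,d=ray(c,uv); return o+d*(z-o[2])/d[2]
def tri(r1,r2):
    (o,d),(p,e)=r1,r2
    s=np.linalg.lstsq(np.c_[d,-e],p-o,rcond=None)[0]
    a,b=o+d*s[0],p+e*s[1]; return (a+b)/2,np.linalg.norm(a-b)
E
python3 - <<'E'
from h import *
import pickle
d=pickle.load(open("d.pkl","rb"));t,s=d["top"],d["side"]
for k,a,b in(("y",(215,226),(185,171)),("r",(300,212),(247,230)),("b",(168,234),(157,152))):
    A,n=blob(t,k,a);B,m=blob(s,k,b)
    print(k,A,n,B,m,"plane z.1/.085",plane(t,A[0],.1).round(4),plane(t,A[0],.085).round(4),"tri",tri(ray(t,A[0]),ray(s,B[0])))
    if k=="y":print([plane(t,q,.1)[:2].round(4) for q in cv2.boxPoints(A)], plane(s,B[0],.1))
E
```

```text
y ((215.8839874267578, 225.1120147705078), (12.879753112792969, 24.060094833374023), 79.69515228271484) 308 ((184.00001525878906, 170.50001525878906), (19.091880798339844, 12.020814895629883), 45.0) 212 plane z.1/.085 [0.5168 0.0445 0.1   ] [0.5186 0.0461 0.085 ] tri (array([0.51583534, 0.04440859, 0.10219332]), np.float64(0.0013843366578987883))
[array([0.5269, 0.0751]), array([0.5366, 0.0196]), array([0.5067, 0.014 ]), array([0.4971, 0.0692])] [0.51585926 0.04667574 0.1       ]
r ((300.3077087402344, 211.03846740722656), (18.631031036376953, 6.864063739776611), 78.69007110595703) 73 ((245.85769653320312, 228.61154174804688), (6.665640354156494, 21.137094497680664), 37.87498474121094) 11 plane z.1/.085 [ 0.5482 -0.154   0.1   ] [ 0.5504 -0.1551  0.085 ] tri (array([ 0.54826998, -0.15439155,  0.08687321]), np.float64(0.0038762976428813644))
b ((167.60699462890625, 234.05242919921875), (18.63508415222168, 7.533331394195557), 82.40535736083984) 88 ((154.87998962402344, 151.16000366210938), (11.200000762939453, 21.200000762939453), 36.869895935058594) 108 plane z.1/.085 [0.4969 0.1569 0.1   ] [0.4984 0.1601 0.085 ] tri (array([0.49580494, 0.16048909, 0.08510994]), np.float64(0.005245048632986135))
```

```bash
python3 - <<'E'
from h import *
from bench import bot
u=np.array([.163,-.9866]);B=np.array([.5163,.045])
best=None
for s in(1,-1):
    th=np.arctan2(*(s*u)[::-1]); q=[np.cos(th/2),np.sin(th/2),0,0]
    j=bot.inverse_kinematics([*B,.2],q); print(s,j)
    if j is not None and (best is None or abs(j[5])<abs(best[1][5])): best=(q,j)
q=best[0]; print(q)
bot.reach([*B,.23],q); bot.set_gripper(0.0)
bot.movel([*B,.125],0.1)
print(bot.get_position(),bot.get_contact_force(),bot.get_opening(),bot.get_time_s())
c=bot.capture("wrist");s=bot.capture("side")
cv2.imwrite("pics/hov.png",cv2.cvtColor(np.hstack([cv2.resize(c["color"],(400,300)),s["color"][60:270,60:340].repeat(1,0)[:300,:].copy() if 0 else cv2.resize(s["color"][80:290,60:340],(400,300))]),cv2.COLOR_RGB2BGR))
E
```

```text
1 None
-1 [-1.20151024e-02 -7.51448368e-02  1.75479897e+00 -4.44089210e-16
  1.46193852e+00 -1.75749912e-01]
[np.float64(0.6469141393872343), np.float64(0.7625628474170991), 0, 0]
[0.51693652 0.04498939 0.12588464] [-0.22066666  0.20956723  1.06089641] -1.955179810535176e-05 4.0667
```

View pics/hov.png

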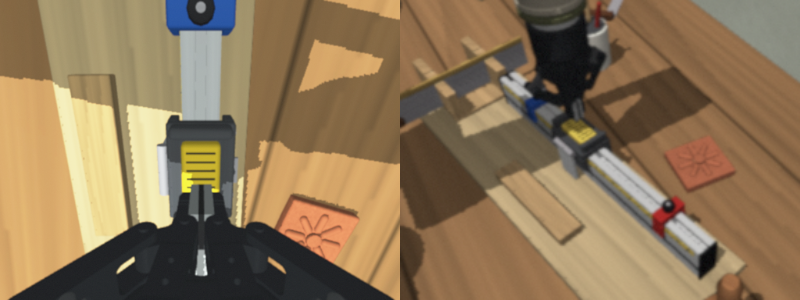

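The wrist view (left) shows the closed tip at about (203,190), centred across the yellow bar. In the side view (right) the tip hangs over the button at (578,125), and nothing else is near. Pressing next.

```bash
python3 - <<'E'
from h import *
from bench import bot
B=[.5163,.045]
print(bot.movel([*B,.104],0.05,stop_force=4),bot.get_position())
f0=bot.get_contact_force()
for z in np.arange(.103,.0915,-.001):
    r=bot.movel([*B,z],0.02,stop_force=16); bot.hold(.1)
    f=bot.get_contact_force()-f0; print(round(z,4),bot.get_position().round(4),f.round(1),r)
    if r or f[2]>13: break
print(bot.get_time_s())
E
```

```text
False [0.51599034 0.04500146 0.10356509]
0.103 [0.5164 0.045  0.1032] [ 0.7  1.  -1.3] False
0.102 [0.5163 0.045  0.102 ] [-1.1  0.4 -0.8] False
0.101 [0.5163 0.045  0.101 ] [ 0.5 -0.4 -1.1] False
0.1 [0.5165 0.045  0.1002] [ 2.   0.3 -1.2] False
0.099 [0.5165 0.045  0.0993] [-0.2  1.   3.4] False
0.098 [0.5165 0.045  0.0985] [-1.1  0.8  5.8] False
0.097 [0.5165 0.045  0.0975] [-1.5  0.7  6.7] False
0.096 [0.5165 0.045  0.0965] [-2.3  0.5  6.7] False
0.095 [0.5166 0.045  0.0956] [-0.7  0.7  6.9] False
0.094 [0.5166 0.045  0.0949] [-3.9  0.2 10.2] False
0.093 [0.5167 0.045  0.0948] [-7.6  0.6 17.5] False
8.5833
```

The button bottomed out at z≈0.0948 with a force of about 15 N. Now I slide along the fence.

```bash
python3 - <<'E'
from h import *
from bench import bot
u=np.array([.163,-.9866]);B=np.array([.5165,.045]);z=.0933
for L in [.01,.03,.05,.07,.09,.11,.13]+list(np.arange(.136,.172,.003)):
    r=bot.movel([*(B+u*L),z],0.04,stop_force=14)
    f=bot.get_contact_force();p=bot.get_position()
    print(round(L,3),p.round(4),f.round(1),"along",round(f[:2]@u,1),r)
    if f[2]>28 or f[2]<9 or r or f[:2]@u<-7: break
bot.hold(.2)
s=bot.capture("side");t=bot.capture("top")
cv2.imwrite("pics/end.png",cv2.cvtColor(np.hstack([cv2.resize(s["color"][120:330,100:380],(400,300)),cv2.resize(t["color"][150:270,180:340],(400,300))]),cv2.COLOR_RGB2BGR))
print(bot.get_time_s(),bot.get_contact_force())
E
```

```text
0.01 [0.5185 0.0345 0.0949] [-7.1 -2.3 16.7] along 1.2 False
0.03 [0.5217 0.0147 0.0949] [-7.5 -2.  16.1] along 0.8 False
0.05 [ 0.5249 -0.0051  0.0949] [-6.4 -2.9 16.1] along 1.8 False
0.07 [ 0.5282 -0.0249  0.0949] [-6.6 -2.7 15.6] along 1.6 False
0.09 [ 0.5315 -0.0447  0.0949] [-6.1 -2.8 15.9] along 1.7 False
0.11 [ 0.5347 -0.0645  0.0949] [-6.8 -1.7 15.1] along 0.6 False
0.13 [ 0.538  -0.0843  0.0949] [-6.8 -2.8 14.5] along 1.6 False
0.136 [ 0.539  -0.0902  0.0949] [-5.9 -2.5 15.5] along 1.5 False
0.139 [ 0.5395 -0.093   0.0949] [-6.3 -2.  14.4] along 0.9 False
0.142 [ 0.5399 -0.0959  0.0949] [-7.6 -1.8 16.5] along 0.6 False
0.145 [ 0.5404 -0.0989  0.0949] [-6.8 -1.1 15.1] along 0.0 False
0.148 [ 0.5409 -0.1019  0.0949] [-7.  -1.6 14.6] along 0.4 False
0.151 [ 0.5414 -0.1042  0.0949] [-6.7  0.8 16.8] along -1.9 False
0.154 [ 0.5419 -0.1059  0.0949] [-6.5  7.7 17.1] along -8.6 False
14.9833 [-6.23729036  7.00784578 16.36810963]
```

View pics/end.png

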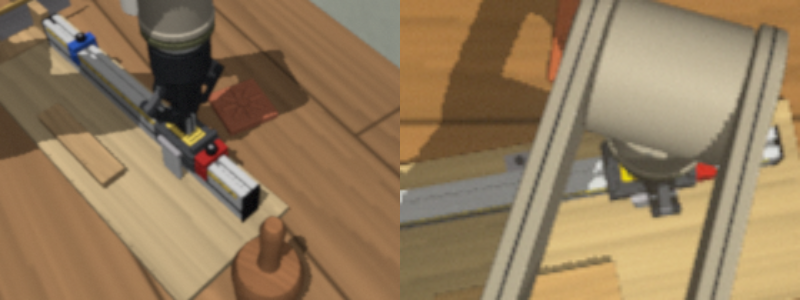

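The side view shows the carriage (yellow at about (190,133)) touching the red block at (210,160). Resistance rose at 0.151 m, as predicted. I'll release and check.

```bash
python3 - <<'E'
from h import *
from bench import bot
p=bot.get_position()
bot.movel([.5419,-.1066,.12],0.05); bot.movel([.5419,-.1066,.26],0.15)
q=bot.get_joint_positions(); q=np.array(q); q[0]+=.5; bot.set_joints(q); bot.hold(.3)
s=bot.capture("side");t=bot.capture("top")
Y,_=blob(t,"y",(280,214),40);R,_=blob(t,"r",(300,212))
y=plane(t,Y[0],.1);r=plane(t,R[0],.088);print(y,r,np.linalg.norm((y-r)[:2]))
cv2.imwrite("pics/fin.png",cv2.cvtColor(np.hstack([cv2.resize(s["color"][120:330,100:380],(400,300)),cv2.resize(t["color"][150:270,180:340],(400,300))]),cv2.COLOR_RGB2BGR))
print(bot.get_time_s(),bot.get_contact_force())
E
```

```text
[ 0.54118989 -0.10367036  0.1       ] [ 0.55031431 -0.15555767  0.088     ] 0.0526834714456447
18.2083 [-0.24018652 -0.52773854  0.68934918]
```

View pics/fin.png

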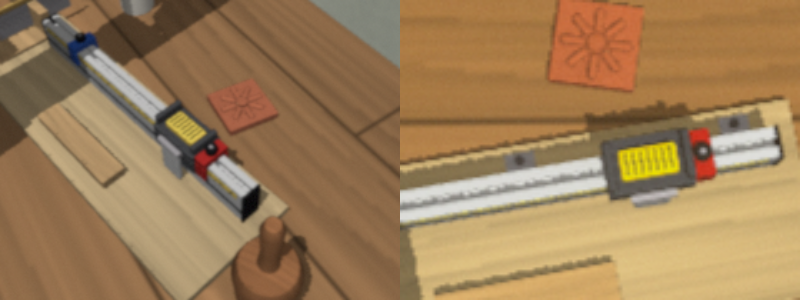

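The top view shows the carriage (650,160) butted against the red stop (703,152). They measure 52.7 mm apart, and the arm is clear.

```bash
python3 -c "
from bench import bot
print(bot.close_job())"
```

```text
the job is handed in; nothing more can be done
None
```

The job is handed in: with the brake button held down, the carriage was slid against the red stop (about 52.7 mm centre to centre in the final picture) and the button was let go with the arm clear; no verdict was returned.

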